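# Bolt the sample case shut

### The job

Lock the wooden sample case on the perfume counter: with one fingertip press the sprung catch bar down and keep it down while the other finger pushes the bolt's upright tab away from you, through the keeper on the clear lid, all the way to its stop. Then take the hand away so that the catch springs back up and locks the bolt. Only press and push, grip nothing, and leave the glassware and everything else standing where it is.

Things in the scene. Friction and masses are not known exactly. Their poses are not given: they have to be found in the camera images.
- case: fixed wooden case, 280 mm deep (its x), 260 wide (y), 55 high; origin under its centre, x away from the robot, y to the left. Its front 150 mm (x -140 to +10) are a flat wooden deck, 55 mm high, with the steel lock: on the right the bolt, on the left the catch bar, both running along x; 26 mm free between tab and catch bar. Behind: a clear lid, level with the deck, over rows of vials.
- tab_back (a point): middle of the near (-x) face of the bolt's upright tab, 10 mm below its top, 44 mm above the deck. Tab: steel plate 32 mm wide (y), 8 thick (x), 30 tall, standing on the bolt (a 16 mm wide bar along x, top 24 mm above the deck). Moves with the bolt; starts 72 to 75 mm on the -x side of the case's origin. Axes as the case's.
- catch_top (a point): centre of the catch bar's top: aluminium bar 105 mm long (x), 24 wide (y), 8 thick, top 42 mm above the deck when up, 32 when fully down (still 8 mm above the bolt). Its middle line is 54 mm to the left (+y) of the tab's middle; it spans x -120 to -15 of the case, beside the tab's travel: a fingertip may slide along it. Sinks level wherever pressed. Axes as the case's.
- tooth (a point): top of the catch bar's tooth, 6 mm thick, between two of the 4 mm fins that stand out to the left from the bolt every 14 mm, at most level with the bolt's top. It moves with the catch bar and blocks the bolt; pressed more than 5 mm it is clear below the fins; let up midway it jumps into the next gap and blocks again.
- keeper (a point): top of the small steel arch (keeper) fixed on the clear lid that the bolt's end enters, 29 mm above the deck, 34 mm on the +x side of the case's origin; a guide strap of the same height stands 31 mm nearer the robot.
- catch (a joint): how far the catch bar is pressed down, m: 0 up, 0.010 fully down (stop). Its spring pushes back with 3 N at 0 and 8 N at 0.010. It must be down more than about 0.005 for the bolt to slide.
- bolt (a joint): how far the bolt is pushed along the case's +x (away from the robot), m: starts at 0 to 0.003 (4 mm of free play against the tooth), 0.045 at its stop, fully home. It slides with 2 N of friction and stays where it is left. The catch can come fully up at the far end only from 0.042 on.
- flask_tall: bystander, not to be moved: stoppered clear glass flask, 66 mm wide, 150 mm tall, stands left of the case; origin at the centre of its underside
- flask_small: bystander, not to be moved: stoppered clear glass flask, 52 mm wide, 105 mm tall, stands left of the case; origin at the centre of its underside
- flask_amber: bystander, not to be moved: stoppered brown glass flask, 64 mm wide, 130 mm tall, stands right of the case; origin at the centre of its underside
- testers: bystander, not to be moved: small open clear tray 60 x 90 x 40 mm with paper test strips, right of the case; origin at the centre of its underside
- atomiser: bystander, not to be moved: square glass atomiser 28 mm wide with a brass top, 50 mm tall, stands on the case's wooden deck right of the lock; origin at the centre of its underside
- stopper: bystander, not to be moved: loose glass stopper, 22 mm wide, 26 mm tall, stands on the deck left of the lock; origin at the centre of its underside
- cap: bystander, not to be moved: loose brass bottle cap, 18 mm wide, 26 mm tall, stands on the clear lid behind the lock; origin at the centre of its underside

How it is judged:
By the outcome, as a careful person would: the job done as asked, in the order asked, and still so for the second after the job is handed in, with the robot touching nothing.
It also fails if it takes over 38 s, if anything falls off the work surface, if the arm or the gripper's body presses on something with over 40 N, if the wrist force passes 120 N, or if a joint passes its speed limit or range.

### The arm

A 6-joint arm with a two-finger parallel gripper is mounted at the origin on the work surface. World frame = base frame: x ahead of the robot, y to its left, z up, the work surface at z = 0. Lengths are in m, angles in rad, forces in N, time in s.
With the tool pointing down it reaches from about 0.4 to 0.825 m from the base axis. Payload 7 kg.
Tool frame: the origin (TCP) lies at the very end of the fingers, on their centre line; the grasp point (between the pads) lies 19 mm behind it; y points along the fingers, z is the direction in which the jaws open and shut, and the axes are right-handed (so a half turn about y gives the same grasp; the last joint's range is limited). The gripper opens to 88 mm and grips with 3 to 60 N. Pads are 19 mm wide; open, the fingers measure 130 mm over their backs; the gripper's body (78 mm by 193 mm) begins 47 mm behind the grasp point.
Start: joints at [-0.874, 0.359, 0.012, 0, -1.224, -0.288], TCP at [0.268, -0.619, 0.227] pointing down, gripper open.
Joint ranges: [-3.07, 3.07], [-1.43, 2.12], [-1.02, 1.25], [-3.03, 1.67], [-3.05, -0], [-3.03, 3.03]. Speed limits (rad/s): [2.39, 2.39, 3.01, 3.14, 3.14, 3.14].

### API

Orientations are given as [roll, pitch, yaw] about the fixed x, y, z axes, in that order (R = Rz(yaw) Ry(pitch) Rx(roll)).
In Python, from station import get_state, grab_frame, job_done, regions_of gives the robot as it stands.
- The arm moves only by the tool drive_tool, never from a script. Its argument "rows" is a list of rows, each a list of 3 entries, a list of its own where there are three numbers: the shift along the world's x, y, z as a fraction of full scale, then the turn about the world's z as a fraction of full scale, then the opening, from 0 (shut) to 1 (fully open). A call has 1 to 12 rows; each row is the pose to reach, as a shift and turn from the pose commanded when the call began; what a row does not reach only later rows make up. Full scale, the value 1, is 30 cm for a shift and 90 degrees for a turn. A row lasts 1/10 s, in which the tool goes at most 50 mm and 8.59 degrees, less where a joint would pass 70% of its speed; a pose out of reach is approached as far as the arm can. A call with a number of a shift or a turn outside -1 to 1 is refused whole. A call with a gripper value outside its range is refused whole. The fingers move at their own pace and stop on an object; "newtons" is the grip in N (left out, the last holds). Time passes only in rows, so rows that repeat a pose let the fingers close. It gives the time, the measured TCP pose, the force and the opening at its end, in the units of the state.
- get_state(): the state, without advancing time (a new reading comes with each control period).
- grab_frame(name): name is "scene" or "top"; returns a dict with "img" (384x512x3 uint8, blue, green, red), "fx", "fy", "cx", "cy" (pixels), "T" (4x4, takes a point from camera to world coordinates). Camera axes: x right, y down, z forward; pixel columns grow to the right and rows downward; lengths in m; the calibration is good to about 2 mm. A picture is of the moment at which its call begins. There is no depth.
- job_done(): hands the job in, once; it reports no verdict.
Trained networks look in a picture, given as the dict that the camera call returned (one of the last four; its "shot" number tells which), for a name from the list of things; names that differ only in an ending like _2 or _b are one class to them, and where a whole thing is asked for, a point or a joint stands for the part that bears it (a point fixed in the world has none). Each returns a list of dicts, best first, with "confidence" (0 to 1); they miss things now and then, are a little off and sometimes report something else, mostly with a low value. They report only what shows in the picture. A call takes as long as a camera call.
- regions_of(picture, thing): "pixels" (384x512 bool, what is visible of it) and "box" ([left, top, right, bottom] in pixels, round what is visible of it).
The state is a dict: "t": time; "q": joint angles; "qd": joint speeds; "joint_efforts": joint torques, N m; "eef_pos": TCP position; "ee_rot": TCP orientation; "force": force on the tool from outside, world axes, zero at the start; "moment": the same for the moment, N m; "width": finger opening in m.
Only numpy, scipy, OpenCV 4.12 (cv2) and the standard library are available. Lean on these libraries where they do the work, as an engineer would, in place of code of your own. Each camera call takes 0.05 s, during which the arm holds its last target. There are 200 camera calls.

## Working session

There is one attempt and no reset: what is moved stays moved. The work goes in short steps, Python scripts to look and compute and a tool call to move; the robot and the scene stay as the last step left them, time stands still between calls to the robot, and variables do not carry over. Pictures are saved under pics/ and viewed, about 8 in all and at most 12, crops included, and the job is handed in when it is done.

Besides the shell and the picture viewer there is one more tool, called after "Call:" by a JSON object that holds its "op" and its "data". drive_tool: Moves the arm, as the interface text tells. Its arguments: {"type":"object","properties":{"rows":{"type":"array"},"newtons":{"type":"number"}},"required":["rows"]}

```bash
ls; mkdir -p pics
python3 - <<'E'
from station import *
import cv2, numpy as np
s=get_state(); print({k:np.round(v,3) for k,v in s.items()})
for n in("scene","top"):
    f=grab_frame(n); cv2.imwrite(f"pics/{n}0.png",f["img"])
    print(n,f["fx"],f["cx"],f["cy"],np.round(f["T"],4).tolist())
    for t in["case","tab_back","catch_top","keeper","tooth","cap","atomiser","stopper","flask_tall","flask_small","flask_amber","testers"]:
        r=regions_of(f,t); print(t,[(round(d["confidence"],2),np.round(d["box"]).tolist()) for d in r[:2]])
E
```

```text
pics
{'t': np.float64(0.0), 'q': array([-0.874,  0.359,  0.011, -0.   , -1.224, -0.288]), 'qd': array([ 0.002, -0.   , -0.001, -0.001, -0.   ,  0.001]), 'joint_efforts': array([ 2.0000e-03, -5.8271e+01,  2.9306e+01,  6.9970e+00,  7.0000e-03,
       -0.0000e+00]), 'eef_pos': array([ 0.268, -0.619,  0.226]), 'ee_rot': array([-1.569,  0.   ,  0.409]), 'force': array([-0.739, -0.199,  0.06 ]), 'moment': array([ 0.028, -0.041, -0.026]), 'width': np.float64(0.088)}
scene 388.4597949172829 261.5317242830983 189.75772980255212 [[0.7594, 0.5447, -0.3558, 0.9392], [0.6505, -0.625, 0.4315, -0.3729], [0.0127, -0.5591, -0.829, 0.8825], [0.0, 0.0, 0.0, 1.0]]
case [(0.9, [152.0, 162.0, 306.0, 302.0])]
tab_back [(0.93, [179.0, 204.0, 230.0, 230.0])]
catch_top [(0.85, [191.0, 186.0, 228.0, 216.0]), (0.75, [229.0, 142.0, 251.0, 176.0])]
keeper [(0.81, [153.0, 165.0, 304.0, 305.0])]
tooth [(0.79, [191.0, 184.0, 230.0, 210.0]), (0.33, [152.0, 169.0, 302.0, 301.0])]
cap [(0.18, [152.0, 165.0, 303.0, 302.0])]
atomiser [(0.79, [164.0, 232.0, 184.0, 247.0]), (0.71, [151.0, 163.0, 303.0, 302.0])]
stopper [(0
[... 402 characters left out ...]
0.0, 0.0, 0.0, 1.0]]
case [(0.63, [226.0, 119.0, 375.0, 273.0])]
tab_back [(0.65, [311.0, 186.0, 335.0, 246.0]), (0.33, [186.0, 179.0, 217.0, 218.0])]
catch_top [(0.93, [286.0, 199.0, 316.0, 251.0])]
keeper [(0.97, [226.0, 112.0, 375.0, 272.0])]
tooth [(0.76, [291.0, 203.0, 317.0, 253.0])]
cap [(0.64, [275.0, 146.0, 284.0, 156.0])]
atomiser [(0.63, [350.0, 214.0, 371.0, 230.0])]
stopper [(0.67, [182.0, 178.0, 217.0, 216.0]), (0.6, [257.0, 248.0, 270.0, 257.0])]
flask_tall [(0.82, [181.0, 178.0, 221.0, 216.0])]
flask_small [(0.6, [214.0, 240.0, 236.0, 264.0])]
flask_amber [(0.93, [359.0, 117.0, 406.0, 155.0])]
testers [(0.58, [366.0, 180.0, 419.0, 218.0]), (0.3, [274.0, 147.0, 287.0, 156.0])]
```

Run:
```python
import cv2,numpy as np
a=cv2.imread("pics/top0.png")[100:290,170:430]; cv2.imwrite("pics/topc.png",cv2.resize(a,(780,570),interpolation=cv2.INTER_CUBIC))
a=cv2.imread("pics/scene0.png")[135:335,135:315]; cv2.imwrite("pics/scenec.png",cv2.resize(a,(540,600),interpolation=cv2.INTER_CUBIC))
```

```text
(no output)
```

View pics/topc.png

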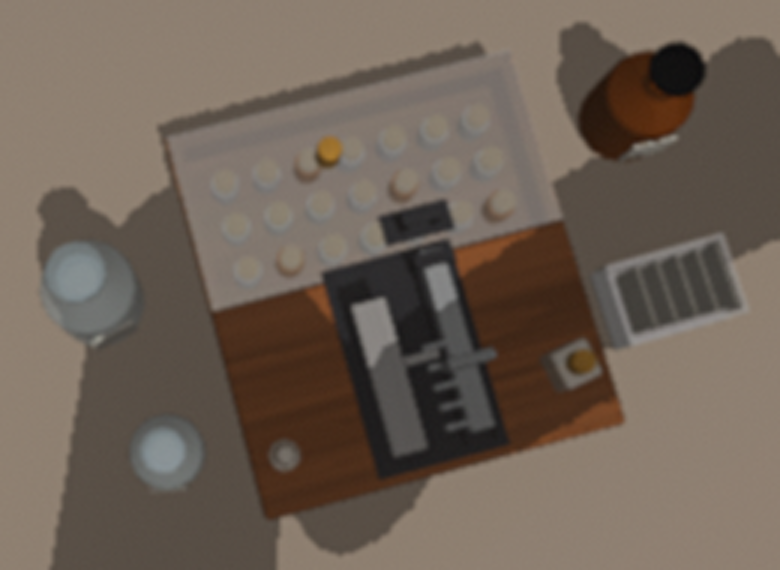

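View pics/scenec.png

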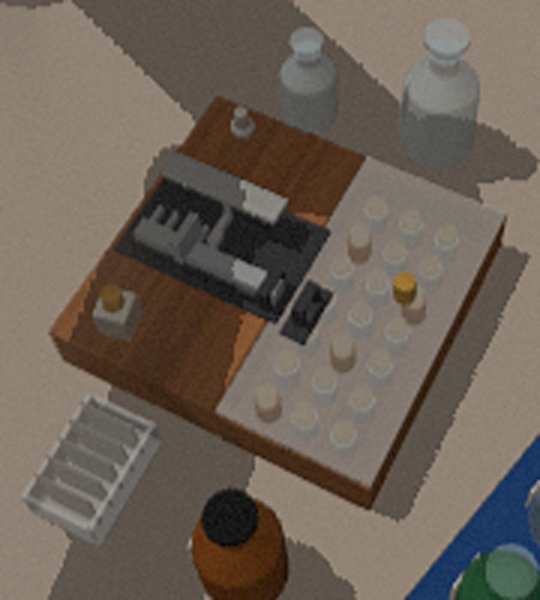

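The pictures show the case turned about 17° to the left. In the top crop, the catch bar runs from (368,300) to (411,455) and the tab is at (470,358), with the atomiser right of it and the stopper at left. The scene crop agrees. I'll fit the case pose to corners from both views.

```bash
cat > h.py <<'E'
import numpy as np, json
from scipy.optimize import least_squares
def proj(f,P):
    T=np.array(f["T"]); c=(np.atleast_2d(P)-T[:3,3])@T[:3,:3]
    return np.c_[f["fx"]*c[:,0]/c[:,2]+f["cx"], f["fy"]*c[:,1]/c[:,2]+f["cy"]]
def w(p,P):  # case -> world
    c,s=np.cos(p[2]),np.sin(p[2]); P=np.atleast_2d(P)
    return np.c_[p[0]+c*P[:,0]-s*P[:,1], p[1]+s*P[:,0]+c*P[:,1], P[:,2]]
def onplane(f,uv,z):
    T=np.array(f["T"]); d=T[:3,:3]@[(uv[0]-f["cx"])/f["fx"],(uv[1]-f["cy"])/f["fy"],1]
    return T[:3,3]+d*(z-T[2,3])/d[2]
E
python3 - <<'E'
from h import *; from station import *
t=grab_frame("top"); s=grab_frame("scene")
cor=[(.14,.13),(.14,-.13),(-.14,-.13),(-.14,.13)]
tc=np.array([(163,132),(510,55),(622,420),(268,517)])/3+[170,100]
sc=np.array([(505,215),(370,487),(52,333),(218,97)])/3+135
tb=np.array([(352,304),(384,296),(428,448),(394,459)])/3+[170,100]
sb=np.array([(288,203),(270,222),(160,172),(177,152)])/3+135
tt=np.array([(447,361),(496,353)])/3+[170,100]
def res(p,full=False):
    C=np.array([(a,b,.055) for a,b in cor])
    y=p[3]+.054; B=np.array([(-.015,y+.012,.097),(-.015,y-.012,.097),(-.12,y-.012,.097),(-.12,y+.012,.097)])
    Tb=np.array([(p[4]+.004,p[3]+.016,.109),(p[4]+.004,p[3]-.016,.109)])
    r=[proj(t,w(p,C))-tc,proj(s,w(p,C))-sc,proj(t,w(p,B))-tb,proj(s,w(p,B))-sb,proj(t,w(p,Tb))-tt]
    return r if full else np.vstack(r).ravel()
o=least_squares(res,[.5,0,.29,-.03,-.073],loss="soft_l1"); p=o.x
print(np.round(p,4)); [print(np.round(r,1).tolist()) for r in res(p,True)]
json.dump(p.tolist(),open("p.json","w"))
print("tab_back",w(p,[p[4],p[3],.099]),"catch",w(p,[-.0675,p[3]+.054,.097]))
ci=lambda P:np.round((np.array([[np.cos(p[2]),np.sin(p[2])],[-np.sin(p[2]),np.cos(p[2])]])@(P[:2]-p[:2])),3)
for n,z in [("flask_tall",.15),("flask_small",.105),("flask_amber",.13),("testers",.04),("atomiser",.105),("stopper",.081),("cap",.081)]:
    r=regions_of(t,n)
    if r: b=r[0]["box"]; print(n,round(r[0]["confidence"],2),[ci(onplane(t,((b[0]+b[2])/2,(b[1]+b[3])/2),zz)) for zz in (z,z/2)])
E
```

```text
[ 0.5939 -0.0691  0.2543 -0.0272 -0.0743]
[[0.8, 1.5], [0.7, -2.4], [2.0, 0.8], [-0.4, 1.1]]
[[1.2, -0.9], [0.3, 0.0], [-1.3, -0.8], [0.0, -1.3]]
[[-0.2, -0.1], [0.7, -0.5], [0.5, -0.3], [0.2, -0.8]]
[[0.8, -1.7], [1.9, -0.3], [0.6, -0.2], [0.1, -0.8]]
[[0.8, 0.6], [0.0, -0.9]]
tab_back [[ 0.52883548 -0.11405912  0.099     ]] catch [[ 0.52178816 -0.06009622  0.097     ]]
flask_tall 0.89 [array([0.028, 0.201]), array([0.04 , 0.207])]
flask_small 0.88 [array([-0.079,  0.182]), array([-0.077,  0.184])]
flask_amber 0.69 [array([ 0.058, -0.174]), array([ 0.071, -0.201])]
atomiser 0.72 [array([-0.091, -0.092]), array([-0.09 , -0.107])]
stopper 0.57 [array([-0.096,  0.108]), array([-0.096,  0.106])]
cap 0.46 [array([0.092, 0.025]), array([0.102, 0.019])]
```

Call:
{"op": "drive_tool", "data": {"rows": [[[0.06, 0.13, 0], -0.03, 0.375], [[0.12, 0.26, 0], -0.06, 0.375], [[0.18, 0.4, 0], -0.099, 0.375], [[0.24, 0.53, 0], -0.099, 0.375], [[0.3, 0.67, 0], -0.099, 0.375], [[0.35, 0.78, 0], -0.099, 0.375], [[0.392, 0.877, 0], -0.099, 0.375], [[0.392, 0.877, 0], -0.099, 0.375], [[0.392, 0.877, 0], -0.099, 0.375]]}}

```text
t: 2.65
eef_pos: [0.3863, -0.3558, 0.227]
ee_rot: [-1.571, -0.001, 0.255]
force: [-0.4, -1.0, 0.0]
width: 0.0329
```

Call:
{"op": "drive_tool", "data": {"rows": [[[0.06, 0.13, 0], 0, 0.375], [[0.12, 0.27, 0], 0, 0.375], [[0.18, 0.41, 0], 0, 0.375], [[0.24, 0.55, 0], 0, 0.375], [[0.3, 0.68, 0], 0, 0.375], [[0.35, 0.79, 0], 0, 0.375], [[0.389, 0.877, 0], 0, 0.375], [[0.389, 0.877, -0.13], 0, 0.375], [[0.389, 0.877, -0.257], 0, 0.375], [[0.389, 0.877, -0.3], 0, 0.375], [[0.389, 0.877, -0.3], 0, 0.375], [[0.389, 0.877, -0.3], 0, 0.375]]}}

```text
t: 3.85
eef_pos: [0.5031, -0.094, 0.137]
ee_rot: [-1.571, 0.0, 0.252]
force: [0.8, -0.1, 0.4]
width: 0.0329
```

Run:
```python
from station import *; import cv2,numpy as np
print(np.round(get_state()["eef_pos"],4),np.round(get_state()["force"],1))
o=[]
for n,(x,y) in (("top",(210,130)),("scene",(130,130))):
    f=grab_frame(n)["img"]; o.append(cv2.resize(f[y:y+150,x:x+100 if 0 else x+140],(400,428),interpolation=cv2.INTER_CUBIC))
cv2.imwrite("pics/hover.png",np.hstack(o))
```

```text
[ 0.5031 -0.094   0.137 ] [ 0.8 -0.1  0.4]
```

View pics/hover.png

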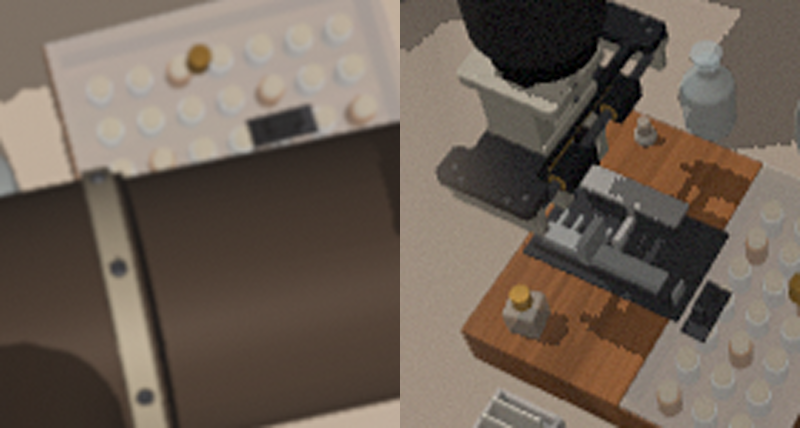

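The right frame shows the hand just over the lock: right finger at (545,205) behind the tab, left finger at (595,150) over the catch bar, with the atomiser and stopper clear. I'll descend to just above the catch bar.

Call:
{"op": "drive_tool", "data": {"rows": [[[0, 0.003, -0.04], 0, 0.375], [[0, 0.003, -0.08], 0, 0.375], [[0, 0.003, -0.117], 0, 0.375], [[0, 0.003, -0.117], 0, 0.375], [[0, 0.003, -0.117], 0, 0.375]]}}

```text
t: 4.45
eef_pos: [0.5024, -0.0923, 0.101]
ee_rot: [-1.571, 0.001, 0.253]
force: [0.2, 0.1, 0.6]
width: 0.0327
```

Run:
```python
from station import *; from h import *; import cv2
st=get_state();print(np.round(st["eef_pos"],4),np.round(st["force"],1))
f=grab_frame("scene"); p=np.array(json.load(open("p.json")))
x0,y0=160,160
im=cv2.resize(f["img"][y0:y0+90,x0:x0+110],None,fx=6,fy=6,interpolation=cv2.INTER_CUBIC)
e=st["eef_pos"]; c,s=np.cos(p[2]),np.sin(p[2])
for yy in(.027,-.027):
  q=[e+np.array([c*a-s*(yy+b),s*a+c*(yy+b),0]) for a,b in((.0095,.0105),(.0095,-.0105),(-.0095,-.0105),(-.0095,.0105))]
  u=((proj(f,np.array(q))-[x0,y0])*6).astype(int); cv2.polylines(im,[u],True,(0,0,255),1)
y=p[3]
for Q in ([(-.015,y+.066,.097),(-.015,y+.042,.097),(-.12,y+.042,.097),(-.12,y+.066,.097)],[(p[4],y+.016,.109),(p[4]+.008,y+.016,.109),(p[4]+.008,y-.016,.109),(p[4],y-.016,.109)]):
  u=((proj(f,w(p,Q))-[x0,y0])*6).astype(int); cv2.polylines(im,[u],True,(0,255,0),1)
cv2.imwrite("pics/low.png",im)
```

```text
[ 0.5024 -0.0923  0.101 ] [0.2 0.1 0.6]
```

View pics/low.png

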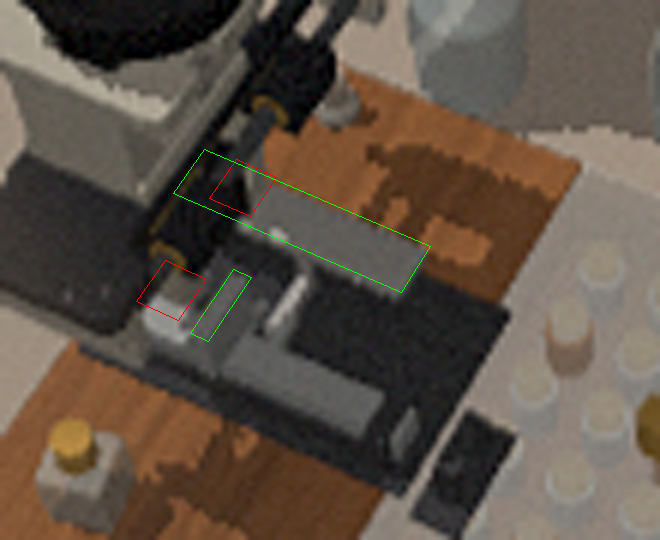

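The green model outlines sit on the catch bar and tab, and the red fingertip outlines are over the bar and about 10 mm behind the tab. Now I press in small steps, watching the force.

Call:
{"op": "drive_tool", "data": {"rows": [[[0, 0, -0.008], 0, 0.375], [[0, 0, -0.016], 0, 0.375], [[0, 0, -0.024], 0, 0.375], [[0, 0, -0.024], 0, 0.375], [[0, 0, -0.024], 0, 0.375]]}}

```text
t: 5.0
eef_pos: [0.5029, -0.0922, 0.0946]
ee_rot: [-1.571, -0.001, 0.253]
force: [-0.8, 0.1, 3.5]
width: 0.0329
```

Call:
{"op": "drive_tool", "data": {"rows": [[[0, 0, -0.01], 0, 0.375], [[0, 0, -0.018], 0, 0.375], [[0, 0, -0.024], 0, 0.375], [[0, 0, -0.024], 0, 0.375], [[0, 0, -0.024], 0, 0.375]]}}

```text
t: 5.5
eef_pos: [0.5029, -0.0922, 0.0875]
ee_rot: [-1.571, -0.001, 0.254]
force: [-0.9, 0.3, 7.7]
width: 0.0329
```

Call:
{"op": "drive_tool", "data": {"rows": [[[0, 0, -0.004], 0, 0.375], [[0, 0, -0.006], 0, 0.375], [[0, 0, -0.006], 0, 0.375], [[0, 0, -0.006], 0, 0.375]]}}

```text
t: 5.9
eef_pos: [0.5029, -0.0923, 0.0868]
ee_rot: [-1.571, -0.001, 0.254]
force: [-5.9, 2.0, 19.8]
width: 0.0327
```

The catch bar is on its stop (about 20 N). I'll ease the press slightly, then push along the case's +x.

Call:
{"op": "drive_tool", "data": {"rows": [[[0, 0, 0.003], 0, 0.375], [[0.01, 0.0026, 0.003], 0, 0.375], [[0.02, 0.0052, 0.003], 0, 0.375], [[0.03, 0.0078, 0.003], 0, 0.375], [[0.04, 0.0104, 0.003], 0, 0.375], [[0.05, 0.013, 0.003], 0, 0.375], [[0.06, 0.0156, 0.003], 0, 0.375], [[0.06, 0.0156, 0.003], 0, 0.375]]}}

```text
t: 6.7
eef_pos: [0.504, -0.0919, 0.0861]
ee_rot: [-1.569, 0.031, 0.253]
force: [-53.2, -4.6, 64.1]
width: 0.0331
```

The tip hardly moved (x +1 mm) while force climbed to 53 N sideways and 64 N down, with a slight tilt. It's sticking on the bar, which is hard on its stop. I'll unload sideways first, then lighten the press so the bar rides on its spring (about 7 mm down).

Call:
{"op": "drive_tool", "data": {"rows": [[[-0.02, -0.005, 0], 0, 0.375], [[-0.04, -0.01, 0], 0, 0.375], [[-0.056, -0.0146, 0.004], 0, 0.375], [[-0.056, -0.0146, 0.008], 0, 0.375], [[-0.056, -0.0146, 0.012], 0, 0.375], [[-0.056, -0.0146, 0.012], 0, 0.375]]}}

```text
t: 7.3
eef_pos: [0.503, -0.0922, 0.09]
ee_rot: [-1.571, 0.001, 0.253]
force: [-2.6, -0.1, 6.6]
width: 0.0332
```

Run:
```python
from station import *; from h import *; import cv2
st=get_state();print({k:np.round(st[k],3) for k in("eef_pos","ee_rot","force","moment","width")})
f=grab_frame("scene"); x0,y0=160,160
cv2.imwrite("pics/press.png",cv2.resize(f["img"][y0:y0+90,x0:x0+110],None,fx=7,fy=6.6,interpolation=cv2.INTER_CUBIC))
```

```text
{'eef_pos': array([ 0.503, -0.092,  0.09 ]), 'ee_rot': array([-1.571e+00,  1.000e-03,  2.530e-01]), 'force': array([-2.556, -0.135,  6.576]), 'moment': array([0.104, 1.174, 0.046]), 'width': np.float64(0.033)}
```

View pics/press.png

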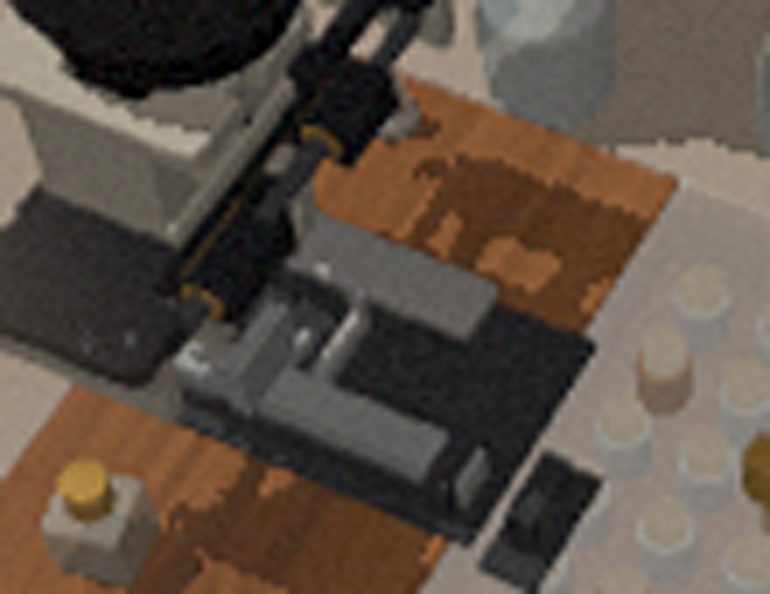

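The bar is visibly down, the left fingertip on it at (305,210), and the right finger stands behind the tab at (210,320) with a small gap. At 6.6 N I'll try a short slide.

Call:
{"op": "drive_tool", "data": {"rows": [[[0.006, 0.0016, 0], 0, 0.375], [[0.012, 0.0031, 0], 0, 0.375], [[0.018, 0.0047, 0], 0, 0.375], [[0.018, 0.0047, 0], 0, 0.375]]}}

```text
t: 7.75
eef_pos: [0.5076, -0.0911, 0.0894]
ee_rot: [-1.571, 0.003, 0.253]
force: [-5.3, -2.4, 6.2]
width: 0.0328
```

It slides. Continuing.

Call:
{"op": "drive_tool", "data": {"rows": [[[0.012, 0.0031, -0.001], 0, 0.375], [[0.024, 0.0062, -0.001], 0, 0.375], [[0.036, 0.0094, -0.001], 0, 0.375], [[0.048, 0.0125, -0.001], 0, 0.375], [[0.06, 0.0156, -0.001], 0, 0.375], [[0.06, 0.0156, -0.001], 0, 0.375]]}}

```text
t: 8.35
eef_pos: [0.5252, -0.0865, 0.089]
ee_rot: [-1.571, 0.004, 0.253]
force: [-6.3, -1.7, 6.1]
width: 0.0331
```

Call:
{"op": "drive_tool", "data": {"rows": [[[0.012, 0.0031, 0], 0, 0.375], [[0.024, 0.0062, 0], 0, 0.375], [[0.036, 0.0094, 0], 0, 0.375], [[0.048, 0.0125, 0], 0, 0.375], [[0.06, 0.0156, 0], 0, 0.375], [[0.072, 0.0187, 0], 0, 0.375], [[0.08, 0.0208, 0], 0, 0.375], [[0.08, 0.0208, 0], 0, 0.375]]}}

```text
t: 9.15
eef_pos: [0.549, -0.0803, 0.089]
ee_rot: [-1.571, 0.004, 0.253]
force: [-5.9, -1.9, 7.4]
width: 0.0329
```

Now short steps toward the stop, watching for the force to rise.

Call:
{"op": "drive_tool", "data": {"rows": [[[0.007, 0.0018, 0], 0, 0.375], [[0.014, 0.0036, 0], 0, 0.375], [[0.02, 0.0052, 0], 0, 0.375], [[0.02, 0.0052, 0], 0, 0.375]]}}

```text
t: 9.55
eef_pos: [0.5543, -0.0789, 0.0889]
ee_rot: [-1.57, 0.006, 0.253]
force: [-8.5, -1.7, 9.2]
width: 0.033
```

Call:
{"op": "drive_tool", "data": {"rows": [[[0.005, 0.0013, 0], 0, 0.375], [[0.01, 0.0026, 0], 0, 0.375], [[0.01, 0.0026, 0], 0, 0.375], [[0.01, 0.0026, 0], 0, 0.375]]}}

```text
t: 9.95
eef_pos: [0.5544, -0.079, 0.0888]
ee_rot: [-1.57, 0.011, 0.252]
force: [-16.3, -2.1, 16.7]
width: 0.0325
```

It's stalled right where the stop was predicted (x 0.5544, expected 0.555). One check before releasing.

Run:
```python
from station import *; from h import *; import cv2
f=grab_frame("scene"); p=np.array(json.load(open("p.json"))); x0,y0=160,160
im=cv2.resize(f["img"][y0:y0+90,x0:x0+110],None,fx=6,fy=6,interpolation=cv2.INTER_CUBIC)
y=p[3];a=-.0743+.0435
u=((proj(f,w(p,[(a,y+.016,.109),(a+.008,y+.016,.109),(a+.008,y-.016,.109),(a,y-.016,.109)]))-[x0,y0])*6).astype(int); cv2.polylines(im,[u],True,(0,255,0),1)
cv2.imwrite("pics/home.png",im)
```

```text
(no output)
```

View pics/home.png

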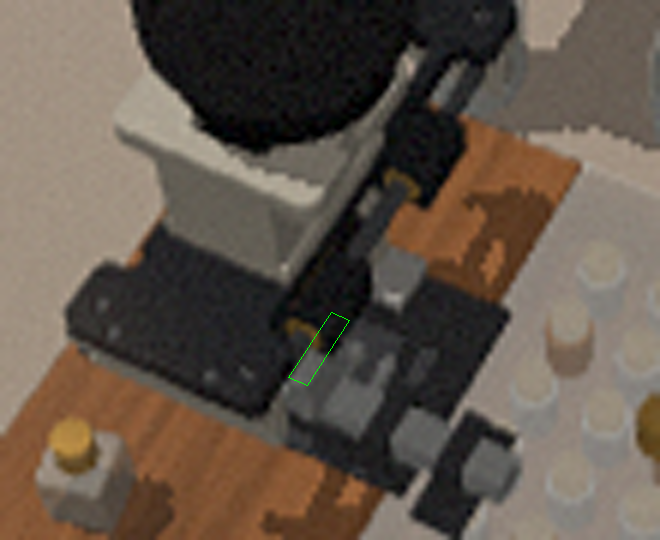

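The bolt has gone through strap and keeper: its end now shows beyond the keeper at (515,465). I'll relax the push slightly and lift straight up.

Call:
{"op": "drive_tool", "data": {"rows": [[[-0.006, -0.0016, 0], 0, 0.375], [[-0.006, -0.0016, 0.02], 0, 0.375], [[-0.006, -0.0016, 0.06], 0, 0.375], [[-0.006, -0.0016, 0.12], 0, 0.375], [[-0.006, -0.0016, 0.2], 0, 0.375], [[-0.006, -0.0016, 0.3], 0, 0.375], [[-0.006, -0.0016, 0.4], 0, 0.375], [[-0.1, -0.2, 0.4], 0, 0.375], [[-0.2, -0.36, 0.4], 0, 0.375], [[-0.25, -0.52, 0.4], 0, 0.375], [[-0.3, -0.68, 0.4], 0, 0.375], [[-0.3, -0.68, 0.4], 0, 0.375]]}}

```text
t: 11.2
eef_pos: [0.4686, -0.284, 0.2094]
ee_rot: [-1.571, 0.0, 0.251]
force: [-0.5, 0.5, 0.3]
width: 0.0328
```

Run:
```python
from station import *; from h import *; import cv2
p=np.array(json.load(open("p.json"))); o=[]; y=p[3];a=-.030
for n,(x0,y0) in (("top",(255,150)),("scene",(170,165))):
    f=grab_frame(n); k=5
    im=cv2.resize(f["img"][y0:y0+110,x0:x0+80],None,fx=k,fy=k,interpolation=cv2.INTER_CUBIC)
    for Q in ([(-.015,y+.066,.097),(-.015,y+.042,.097),(-.12,y+.042,.097),(-.12,y+.066,.097)],[(a,y+.016,.109),(a+.008,y+.016,.109),(a+.008,y-.016,.109),(a,y-.016,.109)]):
        u=((proj(f,w(p,Q))-[x0,y0])*k).astype(int); cv2.polylines(im,[u],True,(0,255,0),1)
    o.append(im)
cv2.imwrite("pics/after.png",np.hstack(o))
print(get_state()["eef_pos"],get_state()["force"])
```

```text
[ 0.46891484 -0.28373332  0.20914752] [ 0.08150823 -0.41507281  0.61525042]
```

View pics/after.png

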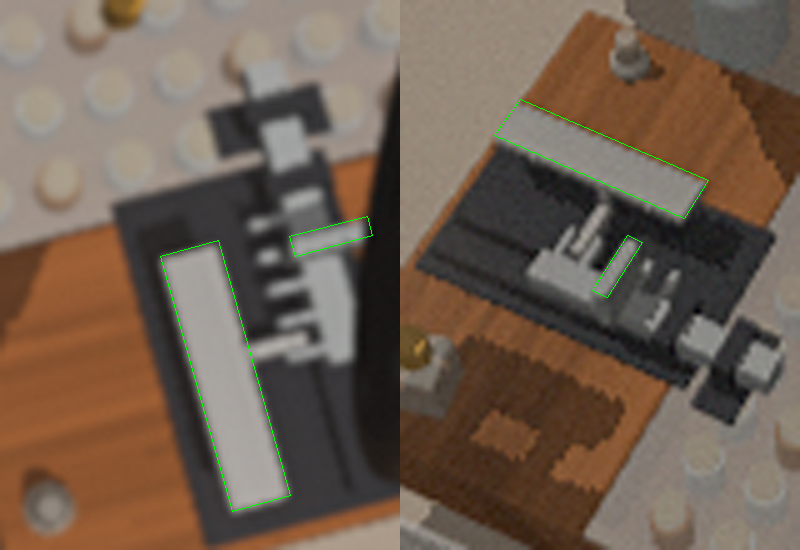

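After release, the catch bar matches its "up" outline in both views. The tab matches the home position, with the bolt end beyond the keeper and the tooth at the last fin. The hand is clear, and stopper, atomiser and cap are standing. I'll check the bystanders numerically, then hand in.

Run:
```python
from station import *; import numpy as np, cv2
f=grab_frame("scene")
for t in["atomiser","stopper","flask_tall","flask_small","testers"]:
    print(t,[(round(d["confidence"],2),np.round(d["box"]).tolist()) for d in regions_of(f,t)[:1]])
print(np.round(get_state()["qd"],3)); print(job_done())
```

```text
atomiser [(0.5, [166.0, 234.0, 181.0, 249.0])]
stopper [(0.58, [213.0, 168.0, 223.0, 178.0])]
flask_tall [(0.8, [268.0, 142.0, 296.0, 193.0])]
flask_small [(0.68, [229.0, 142.0, 252.0, 178.0])]
testers [(0.71, [144.0, 266.0, 189.0, 318.0])]
[ 0.002  0.001  0.003 -0.001 -0.002  0.001]
the job is handed in; nothing more can be done
None
```

The case is locked and the job is handed in, at about 11.5 s on the robot's clock. The left fingertip pressed the catch bar down and held it while the right finger pushed the tab through the keeper until it stopped moving. I then lifted the hand straight up and moved it clear.

- **Jam on the way:** with the bar pressed hard onto its stop, the fingertip stuck on it at the first push. The force rose to about 53 N sideways and 64 N down, under the 120 N wrist limit. I backed off, lightened the press to about 6.5 N so the bar rode on its spring, and it then slid.
- **Lock:** in both camera views after release, the catch bar matches its "up" outline and the tab matches the fully home position. The bolt's end is beyond the keeper. The hand stopped within about 1 mm of the predicted stop. The joints cannot be read directly, so this rests on the pictures and the force.
- **Bystanders:** the detected boxes for the atomiser, stopper, tall and small flasks and tester tray agree with the start to within about 3 pixels. The cap is only seen standing in the last picture. I did not re-measure the amber flask, and the hand passed well above it.

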